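# Let the shoe rest down on its ratchet crank

### The arm

A 6-joint arm with a two-finger parallel gripper is mounted at the origin on the work surface. World frame = base frame: x ahead of the robot, y to its left, z up, the work surface at z = 0. Lengths are in mm, angles in rad, forces in N, time in s.
With the tool pointing down it reaches from about 275 to 1000 mm from the base axis. Payload 8.4 kg.
Tool frame: the origin (TCP) lies between the finger pads; the fingertips stand 22 mm ahead of it and the grasp point (between the pads) lies 3 mm ahead of it; z points along the fingers, y is the line along which they close (so a half turn about z gives the same grasp; the last joint's range is limited). The gripper opens to 85 mm and grips with 20 to 120 N. Pads are 22 mm wide; open, the fingers measure 114 mm over their backs; the gripper's body (76 mm by 85 mm) begins 54 mm behind the grasp point. The pads swing forward as they close: fully open they stand 13 mm farther back than shut.
Start: joints at [1.246, 0.353, 1.633, -0, 1.155, -0.002], TCP at [198.263, 592.722, 253.281] pointing down, gripper open.
Joint ranges: [-2.63, 2.63], [-0.92, 2.1], [0.06, 2.66], [-1.3, 4.44], [0, 2.69], [-3.02, 3.02]. Speed limits (rad/s): [2.22, 2.22, 2.79, 3.14, 3.14, 3.14].

### API

Orientations are given as [roll, pitch, yaw] about the fixed x, y, z axes, in that order (R = Rz(yaw) Ry(pitch) Rx(roll)).
In Python, from rig import r, grab_frame gives the robot as it stands.
- The arm moves only by the shell command python3 -m inch 'ROWS' [FORCE]. ROWS is JSON, a list of rows, each a list of 7 numbers: the turn, a rotation vector about the tool's x, y, z as a fraction of full scale, then the shift along the tool's x, y, z as a fraction of full scale, then the closure, from 0 (fully open) to 1 (shut). In form: [[rx, ry, rz, dx, dy, dz, fingers], ...]. A call has 1 to 8 rows; each row shifts and turns the commanded pose from where the row before left it, along the tool's axes as they then stand; what a row does not reach is not made up. Full scale, the value 1, is 2.5 cm for a shift and pi rad for a turn. A row lasts 1/12 s, in which the tool goes at most 41.7 mm and 7.16 degrees, less where a joint would pass 70% of its speed; a pose out of reach is approached as far as the arm can. A call with a number of a shift or a turn outside -1 to 1 is refused whole. A call with a gripper value outside its range is refused whole. The fingers move at their own pace and stop on an object; FORCE is the grip in N (left out, the last holds). Time passes only in rows, so rows that do not move let the fingers close. It gives the time, the measured TCP pose, the force, the opening and the grip force at its end, in the units of the state.
- r.sense(): the state, without advancing time (a new reading comes with each control period).
- grab_frame(name): name is "scene" or "top" or "wrist"; returns a dict with "pixels" (384x512x3 uint8, red, green, blue), "z_map" (384x512 float32, mm along the optical axis (not along the pixel's ray), 0 where there is no reading), "vertical_fov" (degrees; the focal length in pixels is half the picture's height over the tangent of half this angle, whatever the lens; pixels are square), "cx", "cy" (the principal point, pixels), "dist" ([k1, k2, p1, p2, k3] as OpenCV has them; the pictures are not rectified), "cam_to_world" (4x4, takes a point from camera to world coordinates). Camera axes: x right, y down, z forward; pixel columns grow to the right and rows downward; lengths in mm; the calibration is good to about 2 mm. A picture is of the moment at which its call begins.
- r.sign_off(): hands the job in; it is judged then, once.
The state is a dict: "clock": time; "qpos": joint angles; "qvel": joint speeds; "joint_efforts": joint torques, N m; "eef_pos": TCP position; "tcp_rot": TCP orientation; "contact_force": force on the tool from outside, world axes, zero at the start; "wrist_torque": the same for the moment, N m; "opening": opening from 0.0 (shut) to 1.0 (fully open); "grasp_force": force on a finger pad.
Only numpy, scipy, OpenCV 4.12 (cv2) and the standard library are available. Lean on these libraries where they do the work, as an engineer would, in place of code of your own. Each camera call takes 0.05 s, during which the arm holds its last target. There are 200 camera calls.

### The job

The shoe rest with the metal last is still cranked up. Squeeze the pawl lever against the crank's black grip post to lift the pawl, keep it squeezed while you let the crank turn back slowly under the load (take two or three seconds, never let it run away) until the rest is fully down, then let go so the pawl springs back in. Leave the polish tins where they are.

Things in the scene. Friction and masses are not known exactly. Their poses are not given: they have to be found in the camera images.
- lift_hub (a point): On the crank's upright turning axis, 90 mm above the trunk lid (z=0), over the round ratchet wheel (106 mm across the teeth, top at 63 mm; axle stub to 73 mm) of the grey shoe-rest lift, bolted down. Frame: the lift's; x points roughly away from the robot (within 0.35 rad), z up.
- crank_grip (a point): Where to centre the fingers: on the crank, 127.5 mm from the hub axis, 90 mm up; x points straight out from the hub. Mid of the SQUEEZED pair of upright flat bars: outside the fixed black post (128-142 mm from the axis), inside the pawl lever; both 20 mm wide, tops 118 mm up, pinched together from above, fingers closing along the crank. Crank bar top 46 mm. The hand must turn with the crank.
- pawl_lever (a point): Mid of the steel pawl lever, 90 mm up, at rest 103 mm from the hub axis; it is 12 mm thick along the crank (97-109 mm) and slides straight outward. Pair at rest 45 mm overall, squeezed 29 mm. The post does not give: a hand centred on the unsqueezed pair, 8 mm nearer the hub, cannot squeeze. Its rod to the wheel tops at 61 mm: keep fingertips above 63 mm.
- rest_top (a point): Centre of the top of the pine shoe-rest board (160 by 85 mm, aluminium last on it reaching 60 mm higher), on a column 80 mm along x and 190 mm along y of the lift from the hub axis. 130 mm above the lid when fully down, about 180 mm at the start.
- crank (a joint): Crank angle, rad, counter-clockwise from above about the hub axis: about 1.0 at the start (held by the pawl), 0 at the stop, rest fully down. Letting down is CLOCKWISE seen from above. The rest sinks 50 mm per rad; its weight (0.6 to 1.1 kg) pulls the crank that way with 2 to 5 N at the grip. Pawl in, teeth every 0.35 rad stop it.
- pawl (a joint): How far the pawl is lifted, m: 0 sprung in, 0.016 fully squeezed against its stop; clear of the teeth above 0.007. Spring 6 N to start, 11 N at full; returns by itself when let go.
- tin_large: Round metal polish tin lying flat, 86 mm across, 26 mm high, loose; origin at the centre of its underside. A bystander.
- tin_small: Round metal polish tin lying flat, 68 mm across, 22 mm high, loose; origin at the centre of its underside. A bystander.

How it is judged:
By the outcome, as a careful person would: the job done as asked, in the order asked, and still so for the second after the job is handed in, with the robot touching nothing.
It also fails if it takes over 34 s, if anything falls off the work surface, if the arm or the gripper's body presses on something with over 40 N, if the wrist force passes 120 N, or if a joint passes its speed limit or range.

## Working session

There is one attempt and no reset: what is moved stays moved. The work goes in short steps, Python scripts to look and compute and a shell command to move; the robot and the scene stay as the last step left them, time stands still between calls to the robot, and variables do not carry over. Pictures are saved under pics/ and viewed, at most 10 in all, crops included, and the job is handed in when it is done.

```bash
mkdir -p pics; ls
cat > h.py <<'E'
import numpy as np,cv2
from rig import r,grab_frame
def shot(n,f):
    d=grab_frame(n); cv2.imwrite(f'pics/{f}.png',d['pixels'][:,:,::-1]); np.savez(f'{f}.npz',**{k:np.array(v) for k,v in d.items()}); return d
def pt(d,u,v,z=None,h=None):
    "pixel->world using depth, or plane height h"
    H=d['pixels'].shape[0]; f=H/2/np.tan(np.radians(float(d['vertical_fov']))/2)
    K=np.array([[f,0,float(d['cx'])],[0,f,float(d['cy'])],[0,0,1]])
    x,y=cv2.undistortPoints(np.array([[[u,v]]],float),K,np.array(d['dist'],float)).ravel()
    T=np.array(d['cam_to_world'])
    if h is not None:
        ray=T[:3,:3]@[x,y,1]; s=(h-T[2,3])/ray[2]; return T[:3,3]+s*ray
    if z is None: z=float(d['z_map'][int(round(v)),int(round(u))])
    return (T@[x*z,y*z,z,1])[:3]
E
python3 - <<'E'
from h import *
a=shot('top','top1')
b=shot('scene','scene1')
print(r.sense())
cv2.imwrite('pics/both.png',np.hstack([cv2.resize(x['pixels'][:,:,::-1],(400,300)) for x in (a,b)]))
E
```

```text
pics
{'clock': 0.1, 'qpos': array([ 1.24558155e+00,  3.53604421e-01,  1.63404825e+00,  1.67522088e-06,
        1.15521874e+00, -2.41087117e-03]), 'qvel': array([ 0.00024814, -0.00151674, -0.00324396,  0.00112817, -0.00150804,
        0.00094976]), 'joint_efforts': array([-8.02318391e-04, -6.06352973e+01, -3.42819536e+01, -1.37286243e-04,
        3.89503897e-03,  1.72047805e-05]), 'eef_pos': array([198.14482178, 592.33704942, 252.62572308]), 'tcp_rot': array([-3.14031390e+00, -4.61467508e-06,  2.81878806e+00]), 'contact_force': array([-0.31380496,  0.12323816, -0.29557131]), 'wrist_torque': array([-0.00738931,  0.01813422, -0.00297819]), 'grasp_force': 0.0, 'opening': 1.003372042886115}
```

View pics/top1.png

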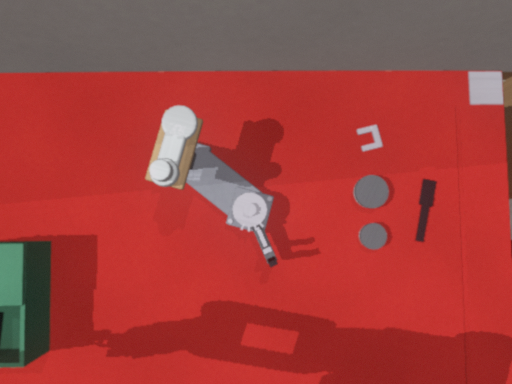

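View pics/scene1.png

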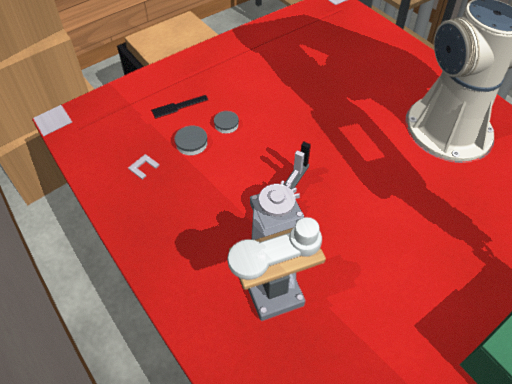

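The top view shows the wheel at about (250,209), the crank's black post at about (272,261), the rest at about (175,152) and the tins at (371,191) and (373,236). The tins are clear of the crank.

Run:
```python
from h import *
d=np.load('top1.npz')
c=d['pixels'][185:275,215:305,::-1]; cv2.imwrite('pics/crop1.png',cv2.resize(c,None,fx=6.6,fy=6.6,interpolation=cv2.INTER_CUBIC))
print(d['cam_to_world'].round(2),d['vertical_fov'])
for u,v in [(250,209),(242,209),(256,203),(272,261),(266,247),(371,191),(373,236),(175,155)]: print(u,v,pt(d,u,v).round(1))
```

```text
[[-1.0000e-02 -1.0000e+00  6.0000e-02  5.4946e+02]
 [-1.0000e+00  1.0000e-02 -1.0000e-02 -7.6680e+01]
 [ 1.0000e-02 -6.0000e-02 -1.0000e+00  9.8957e+02]
 [ 0.0000e+00  0.0000e+00  0.0000e+00  1.0000e+00]] 53.64829412187224
250 209 [576.4 -64.   74.8]
242 209 [577.1 -44.2  60.3]
256 203 [591.4 -78.6  60.5]
272 261 [ 456.5 -113.7  119.7]
266 247 [ 487.3 -100.7  106. ]
371 191 [ 621.2 -373.6   23.8]
373 236 [ 506.3 -376.1   22.1]
175 155 [686.6  89.7 203.8]
```

View pics/crop1.png

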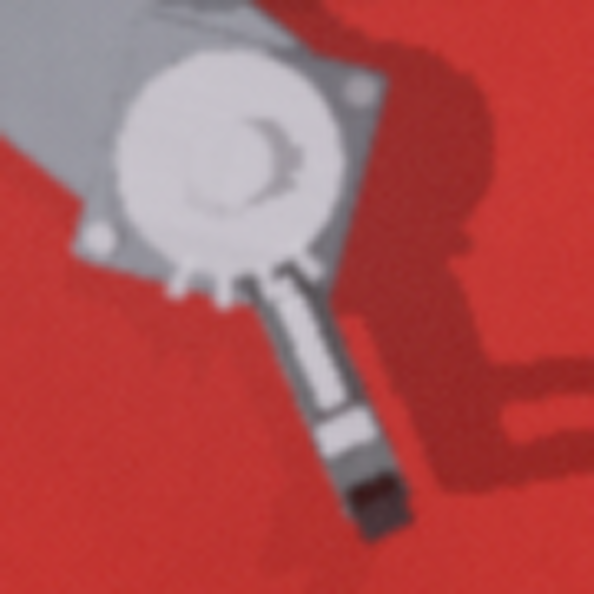

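The crop shows the wheel centred at crop (229,160), the lever top at (345,430) and the post top at (385,513).

Run:
```python
from h import *
d=np.load('top1.npz')
P=lambda u,v,h: pt(d,215+(u+.5)/6.6-.5,185+(v+.5)/6.6-.5,h=h)
hub=P(229,160,63);lev=P(345,430,118);po=P(385,513,118)
for n,p in (('lev',lev),('post',po)):
    w=(p-hub)[:2]; print(n,p.round(1),np.hypot(*w),np.arctan2(w[1],w[0]))
print('hub',hub)
w=(po-lev)[:2]; print(np.hypot(*w),np.arctan2(w[1],w[0]))
# wheel-edge corners, rest
z=d['z_map'];
pts=[pt(d,u,v) for u in range(140,215) for v in range(95,195)]
pts=np.array(pts); m=(abs(pts[:,2]-180)<5); q=pts[m][:,:2].astype(np.float32)
print('board h',np.median(pts[m][:,2]),cv2.minAreaRect(q))
s=r.sense(); print(s['eef_pos'],s['tcp_rot'],s['qpos'])
```

```text
lev [ 482.  -102.3  118. ] 103.4356682017159 -2.7423083776072987
post [ 453.4 -115.8  118. ] 135.02872035715558 -2.7325142706901153
hub [577.25426986 -62.06606772  63.        ]
31.614248230278264 -2.7004648846804202
board h 178.66333347783302 ((704.7076416015625, 98.80979919433594), (85.37309265136719, 158.65065002441406), 74.04344940185547)
[198.14482178 592.33704942 252.62572308] [-3.14031390e+00 -4.61467508e-06  2.81878806e+00] [ 1.24558155e+00  3.53604421e-01  1.63404825e+00  1.67522088e-06
  1.15521874e+00 -2.41087117e-03]
```

```bash
python3 -m inch '[[0,0,0.0335,0,0,0,0],[0,0,0.0335,0,0,0,0],[0,0,0.0335,0,0,0,0],[0,0,0.0335,0,0,0,0],[0,0,0.0335,0,0,0,0],[0,0,0.0335,0,0,0,0],[0,0,0.0335,0,0,0,0],[0,0,0.0335,0,0,0,0]]' 40
python3 -m inch '[[0,0,0,-0.97,-0.05,0,0],[0,0,0,-0.97,-0.05,0,0],[0,0,0,-0.97,-0.05,0,0],[0,0,0,-0.97,-0.05,0,0],[0,0,0,-0.97,-0.05,0,0],[0,0,0,-0.97,-0.05,0,0],[0,0,0,-0.97,-0.05,0,0],[0,0,0,-0.97,-0.05,0,0]]'
python3 -m inch '[[0,0,0,-0.97,-0.05,0,0],[0,0,0,-0.97,-0.05,0,0],[0,0,0,-0.97,-0.05,0,0],[0,0,0,-0.97,-0.05,0,0],[0,0,0,-0.97,-0.05,0,0],[0,0,0,-0.97,-0.05,0,0],[0,0,0,-0.97,-0.05,0,0],[0,0,0,-0.97,-0.05,0,0]]'
```

```text
clock: 0.77
eef_pos: [198.2, 592.5, 252.8]
tcp_rot: [-3.141, 0.001, 1.972]
contact_force: [-0.2, 0.1, -0.9]
opening: 1.005
grasp_force: 0.0
clock: 1.43
eef_pos: [265.8, 409.2, 253.0]
tcp_rot: [-3.141, 0.0, 1.977]
contact_force: [0.6, -0.4, -0.4]
opening: 0.996
grasp_force: 0.0
clock: 2.1
eef_pos: [333.1, 227.1, 253.1]
tcp_rot: [-3.141, 0.0, 1.977]
contact_force: [0.2, -0.2, 0.0]
opening: 0.998
grasp_force: 0.0
```

```bash
python3 -m inch '[[0,0,0,-0.97,-0.05,0,0],[0,0,0,-0.97,-0.05,0,0],[0,0,0,-0.97,-0.05,0,0],[0,0,0,-0.97,-0.05,0,0],[0,0,0,-0.97,-0.05,0,0],[0,0,0,-0.97,-0.05,0,0],[0,0,0,-0.97,-0.05,0,0],[0,0,0,-0.97,-0.05,0,0]]'
python3 -m inch '[[0,0,0,-0.97,-0.05,0.25,0],[0,0,0,-0.97,-0.05,0.25,0],[0,0,0,-0.97,-0.05,0.25,0],[0,0,0,-0.97,-0.05,0.25,0],[0,0,0,-0.97,-0.05,0.25,0],[0,0,0,-0.97,-0.05,0.25,0],[0,0,0,-0.97,-0.05,0.25,0],[0,0,0,0,0,0,0]]'
python3 - <<'E'
from h import *
d=shot('wrist','w1'); s=r.sense(); print(s['eef_pos'],s['tcp_rot'],d['cam_to_world'].round(2),d['vertical_fov'])
E
```

```text
clock: 2.77
eef_pos: [400.6, 45.0, 253.2]
tcp_rot: [-3.141, -0.0, 1.977]
contact_force: [0.4, -0.2, 0.4]
opening: 0.995
grasp_force: 0.0
clock: 3.43
eef_pos: [460.4, -116.1, 208.5]
tcp_rot: [-3.141, 0.001, 1.975]
contact_force: [-0.5, 0.6, -0.3]
opening: 0.997
grasp_force: 0.0
[ 459.61759934 -114.56819874  208.73955142] [-3.14049055e+00 -6.27116633e-04  1.97439225e+00] [[ 9.2000e-01  3.8000e-01  1.2000e-01  4.2989e+02]
 [ 3.9000e-01 -8.8000e-01 -2.7000e-01 -4.6260e+01]
 [-0.0000e+00  3.0000e-01 -9.5000e-01  3.2916e+02]
 [ 0.0000e+00  0.0000e+00  0.0000e+00  1.0000e+00]] 64.69755523376821
```

View pics/w1.png

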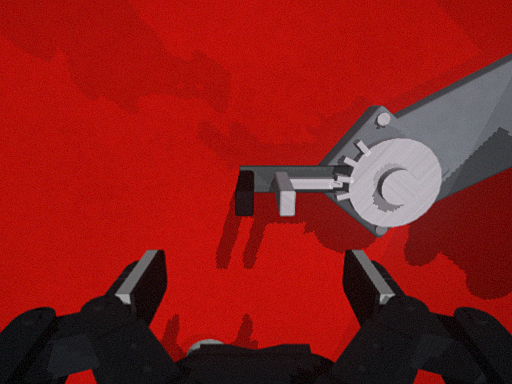

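The wrist view shows the post top at about (245,207), the lever top at about (288,204) and the wheel centred near (396,182).

Run:
```python
from h import *
d=np.load('w1.npz')
c=d['pixels'][150:225,225:325,::-1]; cv2.imwrite('pics/crop2.png',cv2.resize(c,None,fx=8,fy=8,interpolation=cv2.INTER_CUBIC))
# wheel centre by depth at z 63
Z=np.array([[pt(d,u,v) for u in range(330,450)] for v in range(130,235)])
m=abs(Z[...,2]-63)<4
print(cv2.minEnclosingCircle(Z[m][:,:2].astype(np.float32)), Z[m].mean(0))
Z=np.array([[pt(d,u,v) for u in range(225,305)] for v in range(160,225)])
m=abs(Z[...,2]-118)<4; n,l=cv2.connectedComponents(m.astype(np.uint8))
for i in range(1,n):
    q=Z[l==i]
    if len(q)>50: print(len(q),q.mean(0).round(1),cv2.minAreaRect(q[:,:2].astype(np.float32)))
```

```text
((566.8861083984375, -65.6499252319336), 50.23720169067383) [569.27218516 -61.64947433  62.96286776]
487 [ 450.5 -114.7  117.8] ((450.79547119140625, -115.13465881347656), (13.481761932373047, 19.739471435546875), 22.027402877807617)
425 [ 479.5 -102.3  117.7] ((479.9245910644531, -102.44549560546875), (11.945161819458008, 19.64862632751465), 24.300518035888672)
```

View pics/crop2.png

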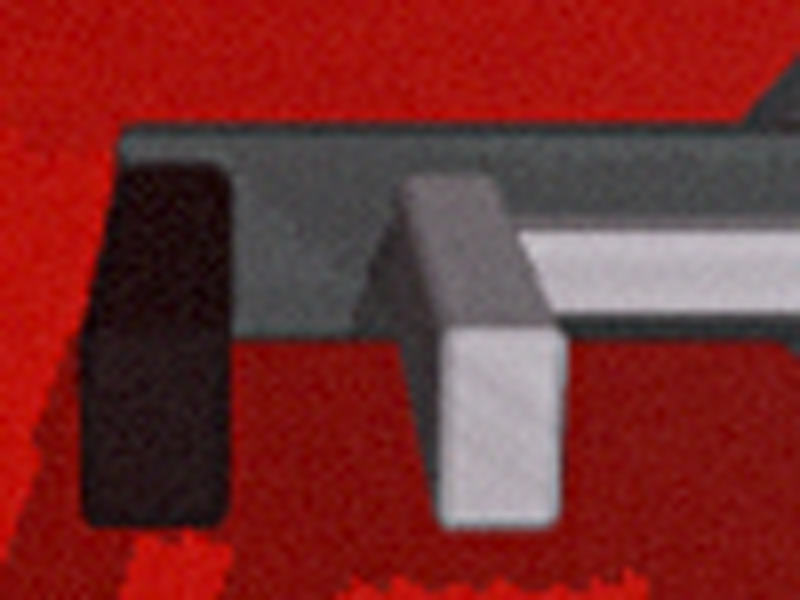

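```bash
python3 -m inch '[[0,0,0,0.06,-0.03,0.9,0],[0,0,0,0,0,0.9,0],[0,0,0,0,0,0.9,0],[0,0,0,0,0,0.9,0],[0,0,0,0,0,0.6,0],[0,0,0,0,0,0.46,0],[0,0,0,0,0,0,0],[0,0,0,0,0,0,0]]' 40
python3 -m inch '[[0,0,0,0,0,0,0.5],[0,0,0,0,0,0,0.6],[0,0,0,0,0,0,0.6],[0,0,0,0,0,0,0.6]]' 40
```

```text
clock: 4.15
eef_pos: [457.7, -111.3, 92.9]
tcp_rot: [-3.14, -0.001, 1.977]
contact_force: [0.3, -0.1, 1.5]
opening: 1.0
grasp_force: 0.0
clock: 4.48
eef_pos: [461.1, -112.1, 94.7]
tcp_rot: [3.136, 0.003, 1.976]
contact_force: [6.3, 6.5, 5.7]
opening: 0.453
grasp_force: 4.3
```

```bash
python3 -m inch '[[0,0,0,0,0,0,0.7],[0,0,0,0,0,0,0.8],[0,0,0,0,0,0,0.9],[0,0,0,0,0,0,0.9]]' 40
```

```text
clock: 4.82
eef_pos: [458.2, -112.6, 94.7]
tcp_rot: [3.142, 0.001, 1.976]
contact_force: [-7.7, -2.8, 18.4]
opening: 0.324
grasp_force: 42.9
```

Squeezed: opening is about 27.5 mm and both pads are loaded. Now I'll start lowering along the arc.

```bash
python3 -m inch '[[0,0,0.0053,0.085,0.001,0,0.9],[0,0,0.0106,0.17,0.003,0,0.9],[0,0,0.0106,0.17,0.003,0,0.9],[0,0,0.0106,0.17,0.003,0,0.9],[0,0,0.0106,0.17,0.003,0,0.9],[0,0,0.0106,0.17,0.003,0,0.9],[0,0,0.0106,0.17,0.003,0,0.9],[0,0,0.0106,0.17,0.003,0,0.9]]' 40
```

```text
clock: 5.48
eef_pos: [449.5, -81.7, 94.7]
tcp_rot: [3.141, 0.001, 1.725]
contact_force: [-6.8, -1.7, 18.3]
opening: 0.33
grasp_force: 42.9
```

```bash
python3 -m inch '[[0,0,0.0106,0.17,0.003,0,0.9],[0,0,0.0106,0.17,0.003,0,0.9],[0,0,0.0106,0.17,0.003,0,0.9],[0,0,0.0106,0.17,0.003,0,0.9],[0,0,0.0106,0.17,0.003,0,0.9],[0,0,0.0106,0.17,0.003,0,0.9],[0,0,0.0106,0.17,0.003,0,0.9],[0,0,0.0106,0.17,0.003,0,0.9]]' 40
python3 -m inch '[[0,0,0.0106,0.17,0.003,0,0.9],[0,0,0.0106,0.17,0.003,0,0.9],[0,0,0.0106,0.17,0.003,0,0.9],[0,0,0.0106,0.17,0.003,0,0.9],[0,0,0.0106,0.17,0.003,0,0.9],[0,0,0.0106,0.17,0.003,0,0.9],[0,0,0.0106,0.17,0.003,0,0.9],[0,0,0.0106,0.17,0.003,0,0.9]]' 40
```

```text
clock: 6.15
eef_pos: [448.9, -47.6, 94.7]
tcp_rot: [3.141, -0.0, 1.458]
contact_force: [-4.8, -0.9, 18.3]
opening: 0.329
grasp_force: 43.2
clock: 6.82
eef_pos: [457.4, -14.5, 94.7]
tcp_rot: [3.141, -0.001, 1.191]
contact_force: [-3.7, -0.6, 17.2]
opening: 0.329
grasp_force: 43.4
```

```bash
python3 -m inch '[[0,0,0.0106,0.17,0.003,0,0.9],[0,0,0.0106,0.17,0.003,0,0.9],[0,0,0.0106,0.17,0.003,0,0.9],[0,0,0.0106,0.17,0.003,0,0.9],[0,0,0.0053,0.085,0.001,0,0.9]]' 40
python3 - <<'E'
from h import *
d=shot('top','top2')
for v in range(130,196,6): print([tuple(pt(d,u,v).round(0)) for u in range(150,200,12) if 120<pt(d,u,v)[2]<160])
E
```

```text
clock: 7.23
eef_pos: [466.1, 2.8, 94.7]
tcp_rot: [3.141, -0.001, 1.041]
contact_force: [-3.5, 0.2, 16.4]
opening: 0.331
grasp_force: 44.0
[(np.float64(752.0), np.float64(103.0), np.float64(153.0)), (np.float64(752.0), np.float64(77.0), np.float64(152.0)), (np.float64(752.0), np.float64(50.0), np.float64(151.0))]
[(np.float64(739.0), np.float64(103.0), np.float64(152.0)), (np.float64(738.0), np.float64(76.0), np.float64(153.0)), (np.float64(740.0), np.float64(51.0), np.float64(144.0))]
[(np.float64(731.0), np.float64(136.0), np.float64(125.0)), (np.float64(725.0), np.float64(103.0), np.float64(153.0)), (np.float64(725.0), np.float64(76.0), np.float64(152.0)), (np.float64(729.0), np.float64(53.0), np.float64(129.0))]
[(np.float64(715.0), np.float64(134.0), np.float64(133.0)), (np.float64(711.0), np.float64(103.0), np.float64(154.0)), (np.float64(711.0), np.float64(76.0), np.float64(151.0)), (np.float64(715.0), np.float64(53.0), np.float64(132.0))]
[(np.float64(701.0), np.float64(134.0), np.float64(134.0)), (np.float64(698.0), np.float64(103.0), np.float64(154.0)), (np.float64(698.0), np.float64(77.0), np.float64(150.0))]
[(np.float64(688.0), np.float64(135.0), np.float64(130.0)), (np.float64(684.0), np.float64(103.0), np.float64(152.0)), (np.float64(687.0), np.float64(79.0), np.float64(135.0))]
[(np.float64(674.0), np.float64(80.0), np.float64(131.0))]
[(np.float64(660.0), np.float64(80.0), np.float64(131.0))]
[(np.float64(646.0), np.float64(80.0), np.float64(131.0))]
[(np.float64(631.0), np.float64(127.0), np.float64(159.0)), (np.float64(630.0), np.float64(101.0), np.float64(157.0)), (np.float64(633.0), np.float64(80.0), np.float64(130.0))]
[(np.float64(620.0), np.float64(81.0), np.float64(126.0))]
```

```bash
python3 -m inch '[[0,0,0.0053,0.085,0.001,0,0.9],[0,0,0.0053,0.085,0.001,0,0.9],[0,0,0.0053,0.085,0.001,0,0.9]]' 40
python3 -m inch '[[0,0,0.0053,0.085,0.001,0,0.9],[0,0,0,0,0,0,0.9]]' 40
```

```text
clock: 7.53
eef_pos: [467.9, 6.2, 94.4]
tcp_rot: [3.141, 0.003, 0.995]
contact_force: [-10.5, -25.6, 20.2]
opening: 0.325
grasp_force: 37.9
clock: 7.7
eef_pos: [468.2, 6.7, 94.3]
tcp_rot: [3.141, 0.006, 0.981]
contact_force: [-12.2, -25.7, 21.0]
opening: 0.326
grasp_force: 38.5
```

The force rose to about 28 N against the motion, so the crank is at its stop. I'll relax slightly, let go and look.

```bash
python3 -m inch '[[0,0,0,-0.08,0,0,0.9],[0,0,0,0,0,0,0.6],[0,0,0,0,0,0,0.3],[0,0,0,0,0,0,0],[0,0,0,0,0,0,0],[0,0,0,0,0,0,0],[0,0,0,0,0,0,0]]' 40
python3 - <<'E'
from h import *
d=shot('wrist','w2'); s=r.sense(); print(s['eef_pos'],s['tcp_rot'],s['contact_force'])
E
```

```text
clock: 8.28
eef_pos: [468.7, 8.0, 93.3]
tcp_rot: [3.142, -0.0, 0.978]
contact_force: [-0.3, 0.4, 0.4]
opening: 1.006
grasp_force: 0.0
[468.61779811   8.02643996  93.25461789] [-3.14156044e+00 -2.89897748e-05  9.77869392e-01] [-1.18424775 -0.10042441 -1.02498999]
```

View pics/w2.png

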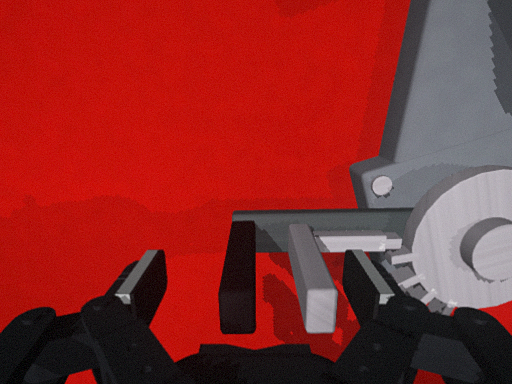

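The fingers are open and clear. The lever, top at about (319,308), has sprung back from the black post at about (238,310). I'll retreat straight up and check the lever gap and the board height.

```bash
python3 -m inch '[[0,0,0,0,0,-0.4,0],[0,0,0,0,0,-0.8,0],[0,0,0,0,0,-0.9,0],[0,0,0,0,0,-0.9,0],[0,0,0,0,0,-0.9,0],[0,0,0,0,0,-0.9,0],[0,0,0,0,0,-0.4,0],[0,0,0,0,0,0,0]]'
python3 - <<'E'
from h import *
d=shot('wrist','w3')
Z=np.array([[pt(d,u,v) for u in range(150,350)] for v in range(120,260)])
m=abs(Z[...,2]-118)<4; n,l=cv2.connectedComponents(m.astype(np.uint8)); C=[]
for i in range(1,n):
    q=Z[l==i]
    if len(q)>50: C.append(q.mean(0)); print(len(q),C[-1].round(1),cv2.minAreaRect(q[:,:2].astype(np.float32)))
if len(C)==2: w=(C[0]-C[1])[:2]; print('gap',np.hypot(*w),np.arctan2(w[1],w[0]))
d=shot('top','top3')
pts=np.array([pt(d,u,v) for u in range(140,215) for v in range(95,195)])
q=pts[abs(pts[:,2]-131)<5]; print(np.median(q[:,2]),cv2.minAreaRect(q[:,:2].astype(np.float32)))
for u,v in [(371,191),(373,236)]: print(pt(d,u,v).round(1))
E
```

```text
clock: 9.0
eef_pos: [470.1, 8.0, 225.6]
tcp_rot: [3.138, -0.003, 0.978]
contact_force: [0.6, 0.6, -0.5]
opening: 1.0
grasp_force: 0.0
412 [462.4  11.7 117.8] ((462.36981201171875, 11.40304183959961), (19.214988708496094, 13.703834533691406), 55.7103157043457)
363 [489.   -5.4 117.7] ((488.4833068847656, -6.202445030212402), (20.222625732421875, 11.389402389526367), 58.18184280395508)
gap 31.59392402668022 2.567310186413812
129.6101377486059 ((705.097412109375, 98.5833511352539), (85.35879516601562, 159.75975036621094), 74.04777526855469)
[ 621.1 -373.5   24.4]
[ 506.3 -376.    22.4]
```

```bash
python3 -c "
from rig import r
print(r.sign_off())"
```

```text
the job is handed in; nothing more can be done
None
```

The rest is fully down: the board top measures about 130 mm and the crank is against its stop. It was let down slowly over about 2.7 s with the lever squeezed throughout. The pawl has sprung back in, the tins have not moved, and the job was handed in at about 9 s with the arm clear.

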